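Square the mould insert on the magnetic chuck and switch the magnet on

TASK

Slide the steel mould insert along the face of the magnetic chuck until it lies square and flush against the stop rail. Flip the yellow guard on the controller right up and over so that it stays open by itself, and only then, with the insert in place, press the green button beneath it fully down to switch the magnet on, and let go. Leave the insert flush against the rail and the guard standing open, and do not disturb the things round about.

Things in the scene. Friction and masses are not known exactly. Their poses are not given: they have to be found in the camera images.
- insert_center (a point): Centre, half-way up, of the loose dark grey steel mould insert: a block 80 mm long (x), 50 mm wide (y), 26 mm high, about 0.7 kg, with a cavity 46 x 26 mm, 8 mm deep, in its top. It lies flat on the chuck's face, its long way roughly towards the rail (up to 0.3 rad askew), its end 30 to 70 mm short of the rail.
- chuck: Fixed magnetic chuck: steel block 150 mm deep (x), 240 mm long (y), its brass-striped flat face 60 mm above the bench; origin at the centre of its underside; x points to the rail (away from the robot, give or take its yaw). Bolting flanges 14 mm high make it 276 mm long at the foot.
- rail_foot (a point): Middle of the stop rail's near face, at the height of the chuck's face; axes as the chuck's: x into the rail, y along it, z up. The rail is a fixed steel bar along the chuck's far long side, 216 mm long, 12 mm thick, 8 mm higher than the face. A flush insert has its centre at x = -40 mm from here and its long side along x; anywhere along the rail will do.
- console: Fixed controller: grey desk housing 190 mm deep (x), 160 mm wide (y); its top panel slopes 10 degrees up away from the robot, 55 mm high in front, 88 mm behind; origin at the centre of its underside, x away from the robot (give or take its yaw). It carries the guarded green button.
- guard_hinge (a point): Middle of the guard's hinge pin, 18 mm above the panel, about 94 mm above the bench. Axes are the sloping panel's: x up the slope away from the robot, y along the pin (left seen from the robot), z out of the panel.
- guard (a joint): Opening angle of the yellow guard, rad: 0 closed, 2.18 open on its stop. A light hood (0.13 kg, 110 mm from hinge to front wall, 87 wide, 40 high, clear window) over the button, hinged at its far edge; the near edge swings up and away from the robot, about +y of guard_hinge. Nearly free hinge: let go below about 1.5 rad it falls shut, beyond 1.7 it falls open by itself and stays.
- guard_tab (a point): Grip point on the guard's yellow lifting tab; turns with the guard. Tab 34 mm wide (y), 8 mm thick, standing 34 mm out towards the robot from the top of the guard's front wall; the point is 22 mm out from that wall, mid width and thickness. Closed, it lies 131 mm before (-x) and 22 mm above (z) the hinge pin, about 92 mm above the bench, space free below and at both sides.
- magnet_button_top (a point): Centre of the green push button's top, a disc 40 mm across that moves with the button and faces out of the sloping panel (z). It lies 55 mm in front of the hinge pin, 22 mm above the panel, about 88 mm above the bench, under the closed guard.
- magnet_button (a joint): How far the green button is pressed, in m: 0 out, 0.007 fully down. A spring returns it; it starts to move at about 2 N and takes 6 N to go fully down.
- jar: Bystander: amber jar with a yellow lid, 64 mm across, 60 mm high; origin at the centre of its base.
- bottle: Bystander: clear plastic bottle with a black cap, 66 mm across, 200 mm high; origin at the centre of its base.
- v_block: Bystander: dark steel V-block, 70 x 50 x 45 mm high; origin at the centre of its base.
- stone_tray: Bystander: grey tray of polishing stones, 110 x 190 x 22 mm high; origin at the centre of its base.
There are look-alikes about, which are no part of the job. Of the things that look like the part that bears insert_center, the smallest one is meant.

How it is judged:
By the outcome, as a careful person would: the job done as asked, in the order asked, and still so for the second after the job is handed in, with the robot touching nothing.
It also fails if it takes over 54 s, if anything falls off the work surface, if the arm or the gripper's body presses on something with over 40 N, if the wrist force passes 120 N, or if a joint passes its speed limit or range.

ROBOT

A 7-joint arm with a two-finger parallel gripper is mounted at the origin on the work surface. World frame = base frame: x ahead of the robot, y to its left, z up, the work surface at z = 0. Lengths are in m, angles in rad, forces in N, time in s.
With the tool pointing down it reaches from about 0.425 to 0.875 m from the base axis. Payload 8.4 kg.
Tool frame: the origin (TCP) lies on the centre line of the jaws, within the pads' length; the fingertips stand robot.tip_reach ahead of it and the grasp point (between the pads) lies 3 mm ahead of it (robot.tip_reach is the distance from the TCP to the fingertips, in m); y points along the fingers, x is the direction in which the jaws open and shut, and the axes are right-handed (so a half turn about y gives the same grasp; the last joint's range is limited). The gripper opens to 85 mm and grips with 20 to 120 N. Pads are 22 mm wide; open, the fingers measure 114 mm over their backs; the gripper's body (76 mm by 85 mm) begins 54 mm behind the grasp point. The pads swing forward as they close: fully open they stand 13 mm farther back than shut.
Start: joints at [-1.414, 0.333, 0.04, 1.465, -0.013, 1.343, -0.059], TCP at [0.164, 0.629, 0.253] pointing down, gripper open.
Joint ranges: [-2.58, 2.58], [-0.38, 2.09], [-1.3, 1.39], [0.25, 2.4], [-1.5, 4.64], [0.08, 2.09], [-2.65, 2.65]. Speed limits (rad/s): [2.22, 2.22, 2.79, 2.79, 3.14, 3.14, 3.14].

INTERFACE

Orientations are given as a unit quaternion [x, y, z, w].
In Python, from bench import sense, eyes, hand_in, robot gives the robot as it stands. The module is installed in compiled form; this text tells all that it offers.
- The arm moves only by the tool step_arm, never from a script. Its argument "plan" is text: rows parted by semicolons, each of 7 numbers parted by spaces: the turn, a rotation vector about the tool's x, y, z in rad, then the shift along the tool's x, y, z in mm, then the opening in per cent of the stroke, from 0 (shut) to 100 (fully open). In form: wx wy wz x y z claw; .... A call has 1 to 12 rows; each row is the pose to reach, as a shift and turn from the pose commanded when the call began, along the tool's axes at that moment; what a row does not reach only later rows make up. A row lasts 1/8 s, in which the tool goes at most 62.5 mm and 10.7 degrees, less where a joint would pass 70% of its speed; a pose out of reach is approached as far as the arm can. A call with a gripper value outside its range is refused whole. The fingers move at their own pace and stop on an object; "grip_force" is the grip in N (left out, the last holds). Time passes only in rows, so rows that repeat a pose let the fingers close. It gives the time, the measured TCP pose, the force and the opening at its end, in the units of the state.
- sense(): the state, without advancing time (a new reading comes with each control period).
- eyes.grab_frame(name): name is "scene" or "top" or "wrist"; returns the picture (400x640x3 uint8, red, green, blue); there is no depth.
- eyes.camera_info(name): a dict with "vfov" (degrees; the focal length in pixels is half the picture's height over the tangent of half this angle, whatever the lens; pixels are square), "cx", "cy" (the principal point, pixels), "extrinsics" (4x4, takes a point from world to camera coordinates). Camera axes: x right, y up, looking along -z (the intrinsics and any distortion apply to the point x, -y, -z); pixel columns grow to the right and rows downward; lengths in m; the calibration is good to about 2 mm. A picture is of the moment at which its call begins: read the wrist's pose just before it. camera_info takes no time and is no camera call; for the wrist camera it gives the pose at the moment of the call.
- hand_in(): hands the job in, once; it reports no verdict.
The state is a dict: "t": time; "q": joint angles; "joint_vel": joint speeds; "joint_torque": joint torques, N m; "tcp_pos": TCP position; "ee_rot": TCP orientation; "ft_force": force on the tool from outside, world axes, zero at the start; "wrist_torque": the same for the moment, N m; "width": finger opening in m.
Only numpy, scipy, OpenCV 4.12 (cv2) and the standard library are available. Lean on these libraries where they do the work, as an engineer would, in place of code of your own. Each camera call takes 0.05 s, during which the arm holds its last target. There are 200 camera calls.

## Working session

There is one attempt and no reset: what is moved stays moved. The work goes in short steps, Python scripts to look and compute and a tool call to move; the robot and the scene stay as the last step left them, time stands still between calls to the robot, and variables do not carry over. Pictures are saved under pics/ and viewed, about 8 in all and at most 12, crops included, and the job is handed in when it is done.

Besides the shell and the picture viewer there is one more tool, called after ">>>" as name(argument=value, ...) on one line, values as JSON. step_arm: Moves the arm, as the interface text tells. Its arguments: {"type":"object","properties":{"plan":{"type":"string"},"grip_force":{"type":"number"}},"required":["plan"]}

```bash
mkdir -p pics
cat > h.py <<'E'
import numpy as np, cv2
from bench import sense, eyes, robot
from scipy.spatial.transform import Rotation as R
def grab(n,f=None):
    i=eyes.camera_info(n); im=eyes.grab_frame(n)[:,:,::-1].copy()
    if f: cv2.imwrite('pics/'+f,im)
    return im,i
def ray(i,u,v):
    E=np.array(i['extrinsics']); f=200/np.tan(np.radians(i['vfov'])/2)
    d=np.array([(u-i['cx'])/f,-(v-i['cy'])/f,-1]); Rm=E[:3,:3]
    return -Rm.T@E[:3,3], Rm.T@d
def onz(i,u,v,z):
    o,d=ray(i,u,v); return o+d*(z-o[2])/d[2]
def proj(i,p):
    E=np.array(i['extrinsics']); f=200/np.tan(np.radians(i['vfov'])/2)
    c=E[:3,:3]@np.array(p)+E[:3,3]; return np.array([i['cx']+f*c[0]/-c[2], i['cy']-f*c[1]/-c[2]])
E
python3 - <<'E'
from h import *
s=sense(); print(s); print(robot.tip_reach)
for n in('scene','top','wrist'):
    im,i=grab(n,n+'0.png'); print(n,{k:(np.round(v,3).tolist() if k=='extrinsics' else v) for k,v in i.items()})
E
```

```text
{'t': 0.0, 'q': array([-1.4142344 ,  0.33394566,  0.03989844,  1.46624601, -0.01339321,
        1.34330225, -0.05849824]), 'joint_vel': array([-0.00082183, -0.00010401,  0.00059763, -0.0021348 , -0.00093118,
        0.0006733 ,  0.00014998]), 'joint_torque': array([ 4.40996864e-04, -6.58558989e+01,  1.36569656e+00, -4.05567241e+01,
        1.69518491e-02,  1.29905259e-02,  1.18535829e-05]), 'tcp_pos': array([0.16437654, 0.62844909, 0.25241148]), 'ee_rot': array([ 0.56007908,  0.43171158, -0.43256916, -0.55930355]), 'ft_force': array([-0.60511667, -0.66039088, -0.55613892]), 'wrist_torque': array([-0.00528856,  0.02895315, -0.00693558]), 'width': 0.08529183133111487}
0.022
scene {'vfov': 50.03074142399622, 'cx': 321.67195803421356, 'cy': 202.50462735721825, 'extrinsics': [[-0.795, 0.606, -0.016, 0.405], [-0.509, -0.653, 0.561, 0.238], [0.33, 0.454, 0.828, -1.592], [0.0, 0.0, 0.0, 1.0]]}
top {'vfov': 56.558245316731764, 'cx': 318.89217784142863, 'cy': 206.2830960856216, 'extrinsics': [[-0.021, -1.0, 0.009, 0.011], [0.989, -0.02, 0.146, -0.52], [-0.146, 0.012, 0.989, -1.135], [0.0, 0.0, 0.0, 1.0]]}
wrist {'vfov': 65.0447027476726, 'cx': 316.1295337553975, 'cy': 196.98584875634967, 'extrinsics': [[0.252, 0.968, -0.002, -0.649], [-0.924, 0.24, -0.297, 0.039], [-0.287, 0.077, 0.955, -0.38], [0.0, 0.0, 0.0, 1.0]]}
```

View pics/top0.png

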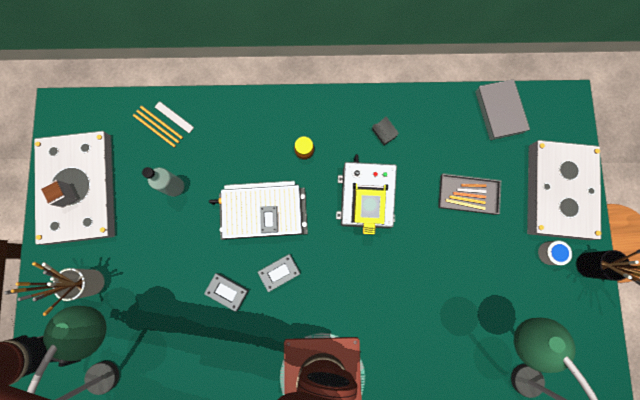

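View pics/scene0.png

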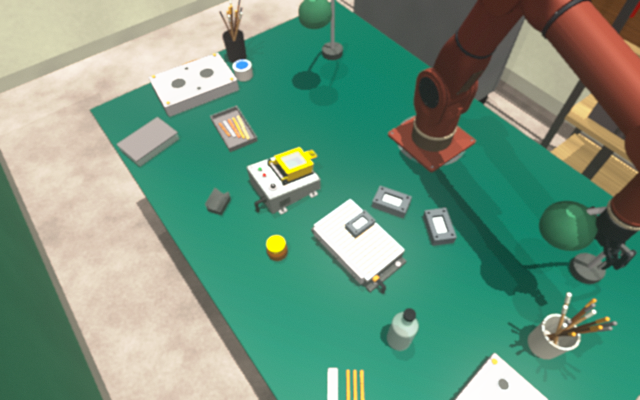

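Run:
```python
import cv2
im=cv2.imread('pics/top0.png')[150:310,200:400]
cv2.imwrite('pics/c1.png',cv2.resize(im,None,fx=4,fy=3.75 if 0 else 4,interpolation=cv2.INTER_CUBIC)[:600])
```

```text
(no output)
```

View pics/c1.png

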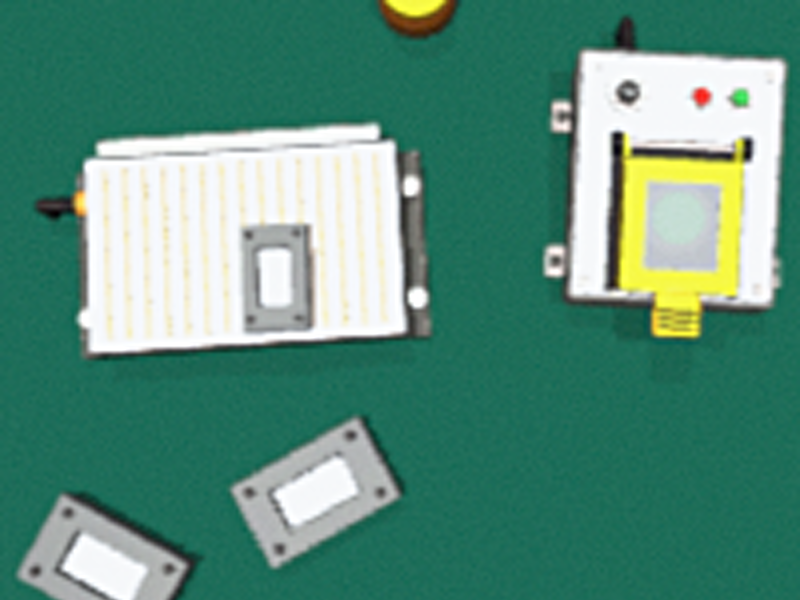

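```bash
cat > m.py <<'E'
from h import *
i=eyes.camera_info('top')
def P(u,v,z): return np.round(onz(i,200+u/4-.375,150+v/4-.375,z),4)
E
python3 - <<'E'
from m import *
for n,pts,z in [('chuck',[(87,350),(407,333),(396,142),(85,157)],.06),('rail',[(97,140),(379,124),(380,137),(100,153)],.068),('insert',[(243,227),(309,225),(309,328),(244,330)],.086),('hinge ends',[(622,144),(745,148)],.096),('guardtop front',[(619,291),(741,297)],.1),('tabfront',[(652,335),(699,336)],.09),('console',[(568,300),(772,306)],.055),('consoleback',[(581,50),(784,62)],.088),('jar',[(416,0)],.06)]:
    q=np.array([P(*p,z) for p in pts]); print(n,q[:,:2].tolist(),'sides',np.round(np.linalg.norm(np.diff(q,axis=0),axis=1),4),'ctr',q.mean(0).round(4),'ang',[round(float(np.arctan2(*(d[[1,0]]))),3) for d in np.diff(q,axis=0)])
E
```

```text
chuck [[0.4282, 0.2999], [0.4361, 0.0556], [0.5854, 0.062], [0.5782, 0.304]] sides [0.2444 0.1494 0.2421] ctr [0.507  0.1804 0.06  ] ang [-1.538, 0.043, 1.601]
rail [[0.5898, 0.2929], [0.5982, 0.0747], [0.5879, 0.074], [0.5795, 0.2904]] sides [0.2184 0.0103 0.2166] ctr [0.5888 0.183  0.068 ] ang [-1.532, -3.074, 1.61]
insert [[0.5168, 0.1774], [0.5173, 0.1275], [0.4394, 0.1279], [0.4389, 0.1765]] sides [0.0499 0.0779 0.0486] ctr [0.4781 0.1523 0.086 ] ang [-1.561, 3.136, 1.581]
hinge ends [[0.5731, -0.1104], [0.5682, -0.2035]] sides [0.0932] ctr [ 0.5707 -0.1569  0.096 ] ang [-1.623]
guardtop front [[0.461, -0.1037], [0.4547, -0.1943]] sides [0.0908] ctr [ 0.4578 -0.149   0.1   ] ang [-1.64]
tabfront [[0.4285, -0.1283], [0.4271, -0.1634]] sides [0.0351] ctr [ 0.4278 -0.1458  0.09  ] ang [-1.611]
console [[0.4594, -0.0689], [0.4515, -0.2265]] sides [0.1578] ctr [ 0.4554 -0.1477  0.055 ] ang [-1.621]
consoleback [[0.649, -0.0823], [0.6365, -0.2383]] sides [0.1565] ctr [ 0.6427 -0.1603  0.088 ] ang [-1.651]
jar [[0.6997, 0.0447]] sides [] ctr [0.6997 0.0447 0.06  ] ang []
```

```bash
cat >> h.py <<'E'
def toolR(yaw,pitch=0,sgn=1):
    # jaws along frame y; pitch>0 tilts the pointing direction towards +x of frame
    c=np.array([0,sgn,0.]); a=np.array([np.sin(pitch),0,-np.cos(pitch)])
    M=np.column_stack([c,a,np.cross(c,a)])
    return R.from_euler('z',yaw)*R.from_matrix(M)
def go(p,Rt,s=None):
    s=s or sense(); R0=R.from_quat(s['ee_rot'])
    rv=(R0.inv()*Rt).as_rotvec(); d=R0.inv().apply(np.array(p)-s['tcp_pos'])*1000
    print(p,'rot',rv.round(3),'deg',round(np.degrees(np.linalg.norm(rv)),1),'mm',d.round(1))
E
python3 - <<'E'
from h import *
print(R.from_quat(sense()['ee_rot']).as_matrix().round(2))
for sg in(1,-1):
  go([.408,.150,.20],toolR(.035,0,sg)); go([.408,.150,.092],toolR(.035,0,sg))
E
```

```text
[[ 0.25 -0.   -0.97]
 [ 0.97 -0.    0.25]
 [-0.   -1.   -0.  ]]
[0.408, 0.15, 0.2] rot [-0.    -0.291 -0.001] deg 16.7 mm [-401.3   53.2 -356.8]
[0.408, 0.15, 0.092] rot [-0.    -0.291 -0.001] deg 16.7 mm [-401.1  161.2 -356.7]
[0.408, 0.15, 0.2] rot [ 2.000e-03  2.851e+00 -0.000e+00] deg 163.3 mm [-401.3   53.2 -356.8]
[0.408, 0.15, 0.092] rot [ 2.000e-03  2.851e+00 -0.000e+00] deg 163.3 mm [-401.1  161.2 -356.7]
```

>>> step_arm(plan="0 -0.29 0 -401 53 -357 0;0 -0.29 0 -401 53 -357 0;0 -0.29 0 -401 53 -357 0;0 -0.29 0 -401 53 -357 0;0 -0.29 0 -401 53 -357 0;0 -0.29 0 -401 53 -357 0;0 -0.29 0 -401 53 -357 0;0 -0.29 0 -401 53 -357 0;0 -0.29 0 -401 53 -357 0;0 -0.29 0 -401 53 -357 0;0 -0.29 0 -401 53 -357 0;0 -0.29 0 -401 53 -357 0")

```text
t: 1.65
tcp_pos: [0.4079, 0.1516, 0.2003]
ee_rot: [-0.491, -0.509, 0.509, 0.491]
ft_force: [0.1, -0.1, -0.1]
width: 0.0003
```

Run:
```python
from h import *
grab('wrist','w1.png')
s=sense(); print(s['ft_force'],s['t'])
go([.408,.150,.20],toolR(.035)); go([.408,.150,.092],toolR(.035))
```

```text
[ 0.54117788  0.72404428 -0.21483165] 1.7
[0.408, 0.15, 0.2] rot [-0.     0.001 -0.   ] deg 0.1 mm [-1.6  0.3  0. ]
[0.408, 0.15, 0.092] rot [-0.     0.001 -0.   ] deg 0.1 mm [ -1.6 108.3   0. ]
```

View pics/w1.png

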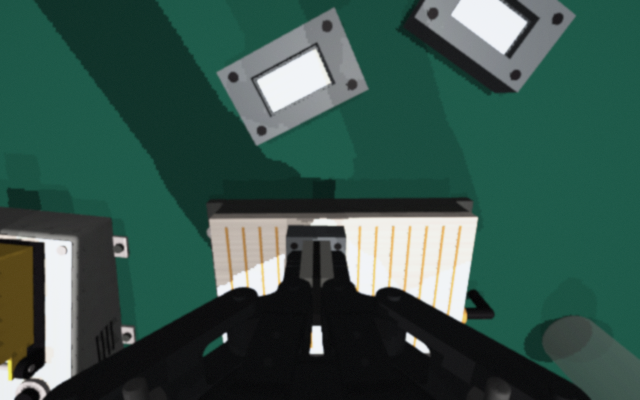

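Run:
```python
from h import *
i=eyes.camera_info('wrist')
for u,v,z in[(289,238,.086),(345,238,.086),(289,227,.06),(346,227,.06),(211,217,.06),(477,217,.06)]: print(onz(i,u,v,z).round(4))
```

```text
[0.4412 0.1307 0.086 ]
[0.4395 0.1765 0.086 ]
[0.4425 0.1286 0.06  ]
[0.4406 0.1798 0.06  ]
[0.4354 0.0591 0.06  ]
[0.4267 0.2956 0.06  ]
```

>>> step_arm(plan="0 0 0 -1 50 0 0;0 0 0 -1 100 0 0;0 0 0 -1 108 0 0;0 0 0 -1 108 0 0")

```text
t: 2.2
tcp_pos: [0.4086, 0.15, 0.093]
ee_rot: [-0.491, -0.509, 0.509, 0.491]
ft_force: [0.4, 0.5, 0.8]
width: 0.0002
```

>>> step_arm(plan="0 0 0 0 0 -10 0;0 0 0 0 0 -18 0;0 0 0 0 0 -24 0;0 0 0 0 0 -32 0;0 0 0 0 0 -40 0;0 0 0 0 0 -48 0;0 0 0 0 0 -56 0;0 0 0 0 0 -64 0;0 0 0 0 0 -72 0;0 0 0 0 0 -78 0;0 0 0 0 0 -80 0")

```text
t: 3.58
tcp_pos: [0.4878, 0.1524, 0.0925]
ee_rot: [-0.491, -0.508, 0.509, 0.492]
ft_force: [-9.6, -0.4, 8.0]
width: 0.0
```

Run:
```python
from h import *
im,i=grab('top','t2.png'); s=sense(); print(s['tcp_pos'],s['ft_force'])
cv2.imwrite('pics/t2c.png',cv2.resize(im[170:250,215:315],None,fx=7,fy=7,interpolation=cv2.INTER_CUBIC))
```

```text
[0.48783961 0.15239636 0.09251524] [-6.00886289  0.10191654  3.54272503]
```

View pics/t2c.png

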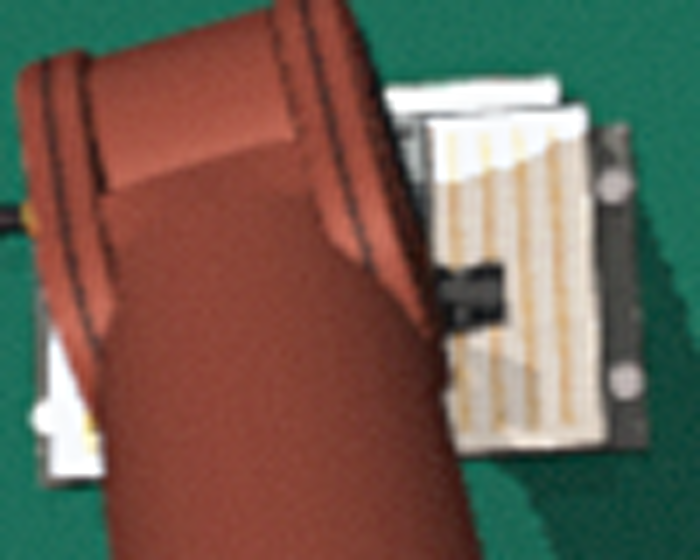

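>>> step_arm(plan="0 0 0 0 0 -2 0;0 0 0 0 0 -4 0;0 0 0 0 0 -5 0;0 0 0 0 0 -6 0")

```text
t: 4.12
tcp_pos: [0.4919, 0.1526, 0.0924]
ee_rot: [-0.49, -0.507, 0.51, 0.493]
ft_force: [-18.6, -2.2, 16.7]
width: 0.0001
```

Run:
```python
from h import *
im,i=grab('wrist','w3.png'); j,k=grab('scene','s3.png')
a=im[150:400,150:550]; b=cv2.resize(j[180:300,290:430],None,fx=400/140*1.0,fy=400/140,interpolation=cv2.INTER_CUBIC)
cv2.imwrite('pics/m3.png',np.vstack([a,b]))
print(sense()['tcp_pos'],sense()['ft_force'])
```

```text
[0.49192019 0.15255342 0.09240154] [-15.51056751  -1.09577253  12.18576021]
```

View pics/m3.png

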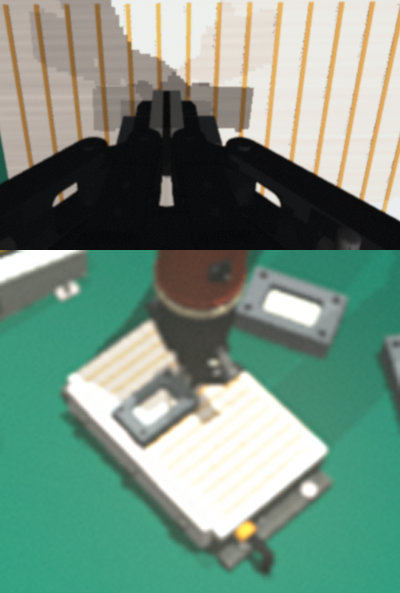

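>>> step_arm(plan="0 0 0 0 0 -2 0;0 0 0 0 0 -4 0;0 0 0 0 0 -4 0")

```text
t: 4.6
tcp_pos: [0.4922, 0.1527, 0.0916]
ee_rot: [-0.488, -0.505, 0.513, 0.494]
ft_force: [-31.0, -2.2, 23.9]
width: -0.0004
```

>>> step_arm(plan="0 0 0 0 0 5 0;0 0 0 0 0 12 0;0 0 0 0 0 30 0;0 0 0 0 -50 50 0;0 0 0 0 -110 60 0;0 0 0 200 -110 60 0;0 0 0 200 -110 60 0;0 0 0 200 -110 60 0;0 0 0 200 -110 60 0;0 0 0 200 -110 60 0")

```text
t: 5.85
tcp_pos: [0.4317, 0.3508, 0.2022]
ee_rot: [-0.491, -0.509, 0.509, 0.491]
ft_force: [-0.1, 0.3, -0.4]
width: 0.0
```

Run:
```python
from h import *
im,i=grab('top','t4.png'); s=sense(); print(s['tcp_pos'],s['ft_force'])
cv2.imwrite('pics/t4c.png',cv2.resize(im[170:250,215:315],None,fx=7,fy=7,interpolation=cv2.INTER_CUBIC))
```

```text
[0.43218249 0.34938144 0.20237318] [-0.42858638 -1.60993409 -0.51139199]
```

View pics/t4c.png

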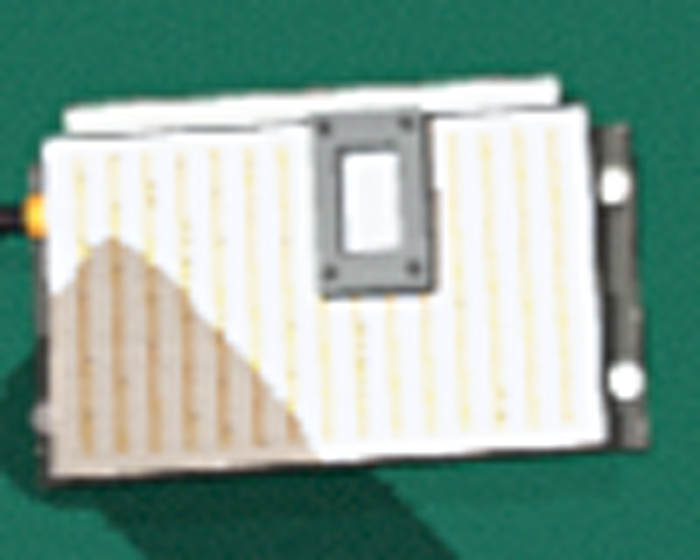

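Run:
```python
from h import *
i=eyes.camera_info('top')
im=cv2.imread('pics/t4.png').astype(int)
def P(u,v,z): return onz(i,215+u/7-.43,170+v/7-.43,z)
q=np.array([P(313,114,.086),P(431,110,.086),P(435,293,.086),P(322,299,.086)])
print(q.round(4),q.mean(0).round(4)); d=np.diff(q,axis=0); print([round(float(np.arctan2(a[1],a[0])),3) for a in d])
# contour fit: grey insert pixels
sub=im[180:215,255:282]; m=((sub.max(2)<185)&(sub.max(2)-sub.min(2)<25)).astype('uint8')
m=cv2.morphologyEx(m,cv2.MORPH_CLOSE,np.ones((7,7)));c=max(cv2.findContours(m,0,2)[0],key=cv2.contourArea)
r=cv2.minAreaRect(c);b=cv2.boxPoints(r)+[255,180];w=np.array([onz(i,*p,.086) for p in b]);print(b,w.round(4));d=np.diff(w,axis=0);print([round(float(np.arctan2(a[1],a[0])),3) for a in d])
```

```text
[[0.5801 0.1808 0.086 ]
 [0.5808 0.1295 0.086 ]
 [0.5004 0.1281 0.086 ]
 [0.4988 0.1767 0.086 ]] [0.54   0.1538 0.086 ]
[-1.556, -3.125, 1.604]
[[255. 180.]
 [281. 180.]
 [281. 214.]
 [255. 214.]] [[0.5985 0.1939 0.086 ]
 [0.597  0.1146 0.086 ]
 [0.4923 0.1152 0.086 ]
 [0.4939 0.1935 0.086 ]]
[-1.59, 3.135, 1.551]
```

Run:
```python
from h import *
i=eyes.camera_info('wrist'); s=sense(); o,_=ray(i,320,200); print(o-s['tcp_pos'])
for T in([.56,.25,.2],[.56,.05,.2],[.6,.25,.2]):
    d=np.array(T)-s['tcp_pos']
    print(T,[proj(i,np.array(p)-d).round(0) for p in([.584,.18,.086],[.584,.13,.086],[.504,.18,.086],[.504,.13,.086])])
go([.58,.26,.2],toolR(.036));go([.58,.05,.2],toolR(.036));go([.434,-.147,.2],toolR(-.065))
```

```text
[-0.07572782 -0.00227925  0.12083775]
[0.56, 0.25, 0.2] [array([228., 226.]), array([166., 224.]), array([223., 124.]), array([154., 122.])]
[0.56, 0.05, 0.2] [array([475., 234.]), array([413., 232.]), array([495., 134.]), array([427., 132.])]
[0.6, 0.25, 0.2] [array([226., 178.]), array([161., 175.]), array([220.,  65.]), array([147.,  63.])]
[0.58, 0.26, 0.2] rot [ 0.    -0.003 -0.001] deg 0.2 mm [ -94.2    2.5 -144.8]
[0.58, 0.05, 0.2] rot [ 0.    -0.003 -0.001] deg 0.2 mm [-304.1    2.6 -137.8]
[0.434, -0.147, 0.2] rot [ 0.     0.098 -0.001] deg 5.6 mm [-496.2    2.7   14.7]
```

>>> step_arm(plan="0 0 0 -304 0 -118 60;0 0 0 -304 0 -118 60;0 0 0 -304 0 -118 60;0 0 0 -304 0 -118 60;0 0 0 -304 0 -118 60;0 0 0 -304 0 -118 60;0 0 0 -304 0 -118 60;0 0 0 -304 0 -118 60")

```text
t: 6.9
tcp_pos: [0.5593, 0.0519, 0.2023]
ee_rot: [0.491, 0.509, -0.509, -0.491]
ft_force: [-0.0, -0.1, 0.2]
width: 0.0508
```

Run:
```python
from h import *
im,i=grab('wrist','w5.png'); s=sense(); print(s['tcp_pos'],s['width'])
go([.434,-.147,.2],toolR(-.065))
cv2.imwrite('pics/w5c.png',cv2.resize(im[100:300,360:600],None,fx=2.5,fy=2.5,interpolation=cv2.INTER_CUBIC))
```

```text
[0.55932186 0.05223662 0.20231654] 0.05119463853373103
[0.434, -0.147, 0.2] rot [-0.     0.101  0.001] deg 5.8 mm [-194.6    2.2  132.5]
```

View pics/w5c.png

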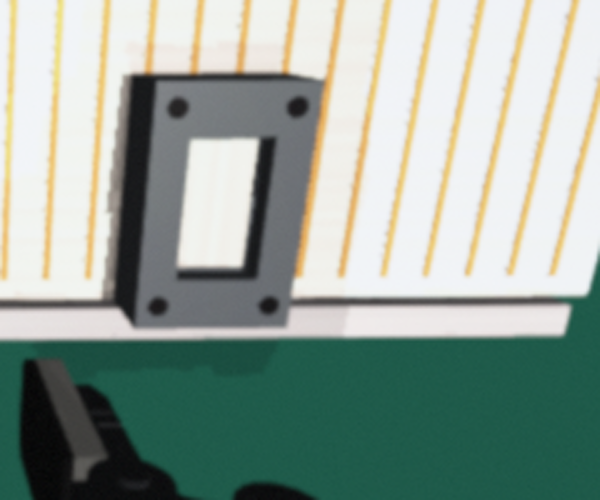

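>>> step_arm(plan="0 0.1 0 -195 2 132 60;0 0.1 0 -195 2 132 60;0 0.1 0 -195 2 132 60;0 0.1 0 -195 2 132 60;0 0.1 0 -195 2 132 60;0 0.1 0 -195 2 132 60;0 0.1 0 -195 2 132 60")

```text
t: 7.82
tcp_pos: [0.4353, -0.1472, 0.2003]
ee_rot: [0.516, 0.484, -0.484, -0.515]
ft_force: [-0.2, 0.5, 1.0]
width: 0.0508
```

Run:
```python
from h import *
im,i=grab('wrist','w6.png'); s=sense(); print(s['tcp_pos'],s['width'])
go([.434,-.147,.103],toolR(-.065))
print([proj(i,p).round(0) for p in([.438,-.148,.093],[.4278,-.146,.093])])
hsv=cv2.cvtColor(im,cv2.COLOR_BGR2HSV); m=cv2.inRange(hsv,(22,150,120),(36,255,255))
for v in range(200,400,10):
    u=np.where(m[v])[0]
    if len(u): print(v,u.min(),u.max(),len(u))
```

```text
[ 0.43523716 -0.14741452  0.20026964] 0.05086831702510786
[0.434, -0.147, 0.103] rot [-0.     0.002 -0.   ] deg 0.1 mm [ 0.4 97.3  1.2]
[array([315., 206.]), array([317., 194.])]
200 297 337 41
210 296 337 3
220 296 336 26
230 296 336 39
240 260 369 81
250 264 368 56
260 265 368 17
270 266 367 14
280 265 368 17
290 263 370 19
300 261 279 19
310 262 279 18
330 262 262 1
340 261 370 3
350 262 369 67
```

View pics/w6.png

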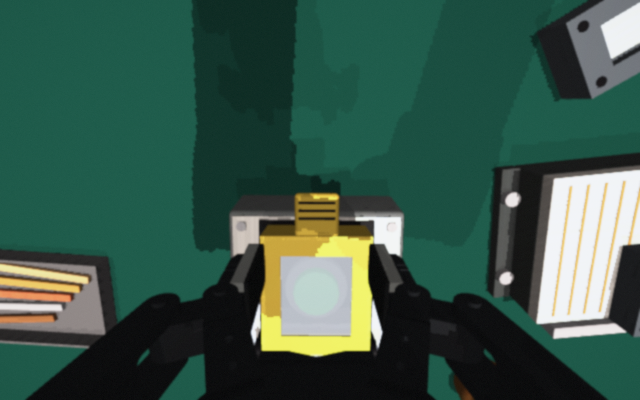

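>>> step_arm(plan="0 0 0 0 50 0 60;0 0 0 0 90 0 60;0 0 0 0 97 0 60;0 0 0 0 97 0 25;0 0 0 0 97 0 20;0 0 0 0 97 0 20;0 0 0 0 97 0 20", grip_force=25)

```text
t: 8.75
tcp_pos: [0.4348, -0.1472, 0.1045]
ee_rot: [-0.515, -0.484, 0.483, 0.516]
ft_force: [-2.1, 6.2, -1.2]
width: 0.0331
```

>>> step_arm(plan="0 0 0 0 -20.5 -1.5 20;0 0 0 0 -40.5 -6 20;0 0 0 0 -59.5 -13.5 20;0 0 0 0 -77.5 -24 20;0 0 0 0 -93.5 -37 20;0 0 0 0 -107.5 -52 20;0 0 0 0 -107.5 -52 20")

```text
t: 9.62
tcp_pos: [0.4881, -0.1509, 0.2132]
ee_rot: [0.516, 0.485, -0.483, -0.515]
ft_force: [-2.3, 6.4, 1.4]
width: 0.0329
```

>>> step_arm(plan="0 0 0 0 -11.5 -17 20;0 0 0 0 -20.5 -35.5 20;0 0 0 0 -26.5 -55 20;0 0 0 0 -29.5 -75.5 20;0 0 0 0 -29.5 -96 20;0 0 0 0 -26 -116 20;0 0 0 0 -24.5 -123 20;0 0 0 0 -24.5 -123 20")

```text
t: 10.62
tcp_pos: [0.6106, -0.1593, 0.2374]
ee_rot: [0.516, 0.484, -0.483, -0.515]
ft_force: [-0.3, 2.7, 4.5]
width: 0.0329
```

Run:
```python
from h import *
a,_=grab('scene'); b,_=grab('top'); s=sense(); print(s['tcp_pos'],s['ft_force'],s['width'])
a=cv2.resize(a[110:230,220:340],(500,500),interpolation=2)
cv2.imwrite('pics/m7.png',a)
```

```text
[ 0.61025246 -0.15935747  0.23754128] [1.3013241  4.76616257 5.69960175] 0.033096518135620936
```

View pics/m7.png

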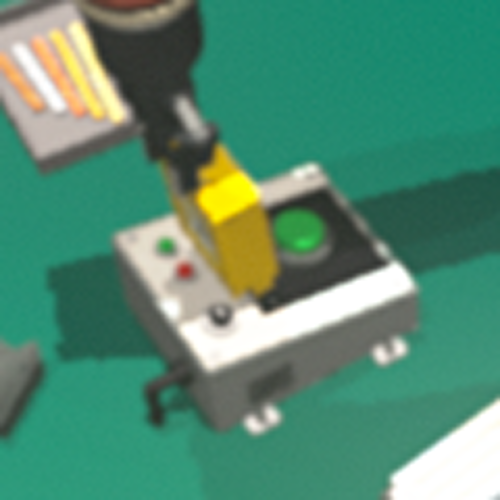

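>>> step_arm(plan="0 0 0 0 0 0 60;0 0 0 0 0 0 60;0 0 0 0 0 0 60;0 0 0 0 -15 5 60;0 0 0 0 -35 20 60;0 0 0 0 -60 60 60;0 0 0 0 -60 90 0;0 0 0 0 -60 110 0;0 0 0 0 -60 110 0;0 0 0 0 -60 110 0")

```text
t: 11.98
tcp_pos: [0.5001, -0.1529, 0.2959]
ee_rot: [0.516, 0.484, -0.483, -0.516]
ft_force: [0.2, -0.3, 0.3]
width: -0.0002
```

Run:
```python
from h import *
a,ia=grab('scene','s8.png'); b,ib=grab('wrist','w8.png'); s=sense(); print(s['tcp_pos'],s['ft_force'],s['width'])
for n,im,i,box in(('scene',a,ia,(110,230,220,340)),('wrist',b,ib,(0,400,0,640))):
    h=cv2.cvtColor(im,cv2.COLOR_BGR2HSV); m=cv2.inRange(h,(45,120,60),(70,255,255)); y0,y1,x0,x1=box; k=np.zeros_like(m);k[y0:y1,x0:x1]=m[y0:y1,x0:x1]
    N,L,S,C=cv2.connectedComponentsWithStats(k)
    for j in range(1,N):
        if S[j,4]>15: print(n,S[j],C[j].round(1),onz(i,*C[j],.088).round(4))
H=np.array([.5707,-.1569,.094]); x=np.array([np.cos(.065),-np.sin(.065),0])
c=H-x*(.055*.985)+np.array([0,0,-.0055]) ; print('button pred',c, proj(ia,c),proj(ib,c))
cv2.imwrite('pics/m8.png',np.hstack([cv2.resize(a[110:230,220:340],(400,400),interpolation=2),cv2.resize(b,None,fx=.62,fy=1)[:400]]))
```

```text
[ 0.50015413 -0.15297719  0.2954364 ] [ 0.18646575 -0.03725819 -0.02678393] -0.0003576185964287973
scene [286 160  12  10 100] [291.3 164.4] [ 0.516  -0.1552  0.088 ]
wrist [ 300  171   36   36 1012] [317.3 188.6] [ 0.517  -0.1527  0.088 ]
button pred [ 0.5166394 -0.1533811  0.0885   ] [291.44020393 164.78778423] [316.64795401 188.41460537]
```

View pics/m8.png

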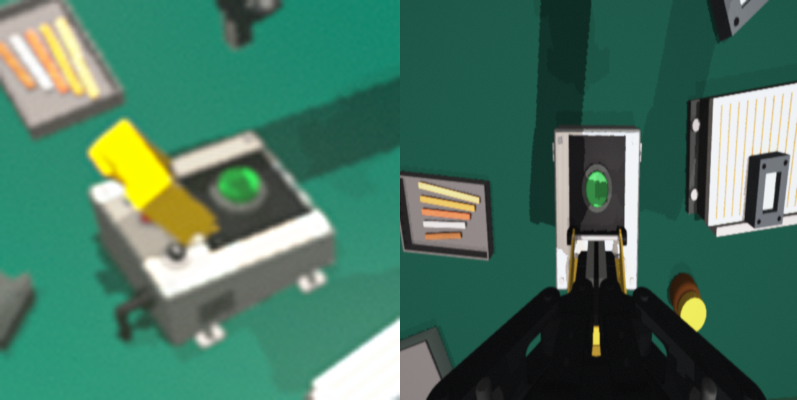

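Run:
```python
from h import *
T=toolR(-.065,.1745); a=T.apply([0,1,0]); b=np.array([.5168,-.153,.088]); print(a)
go((b-a*.037).round(4),T); go((b-a*.015).round(4),T)
```

```text
[ 0.17324912 -0.01127708 -0.98481347]
[ 0.5104 -0.1526  0.1244] rot [-0.174 -0.001 -0.001] deg 10.0 mm [  1.2 171.  -10.2]
[ 0.5142 -0.1528  0.1028] rot [-0.174 -0.001 -0.001] deg 10.0 mm [  1.2 192.6 -14. ]
```

>>> step_arm(plan="-0.174 0 0 1 50 -10 0;-0.174 0 0 1 100 -10 0;-0.174 0 0 1 150 -10 0;-0.174 0 0 1 171 -10 0;-0.174 0 0 1 171 -10 0;-0.174 0 0 1 171 -10 0")

```text
t: 12.82
tcp_pos: [0.5104, -0.1531, 0.1253]
ee_rot: [0.56, 0.523, -0.439, -0.469]
ft_force: [0.5, -0.5, 0.1]
width: -0.0
```

Now press along the tool axis: contact is expected near 15 mm, bottom near 22 mm.

>>> step_arm(plan="0 0 0 0 8 0 0;0 0 0 0 14 0 0;0 0 0 0 17 0 0;0 0 0 0 20 0 0;0 0 0 0 22 0 0;0 0 0 0 22 0 0")

```text
t: 13.58
tcp_pos: [0.5139, -0.153, 0.1059]
ee_rot: [0.559, 0.524, -0.438, -0.47]
ft_force: [-27.9, 7.7, 58.0]
width: -0.0
```

>>> step_arm(plan="0 0 0 0 -4 0 0;0 0 0 0 -10 0 0;0 0 0 0 -30 0 0;0 0 0 0 -80 0 0;0 0 0 0 -130 0 0;0 0 0 0 -130 0 0;0 0 0 0 -130 0 0")

```text
t: 14.45
tcp_pos: [0.4904, -0.1512, 0.23]
ee_rot: [0.559, 0.523, -0.44, -0.47]
ft_force: [0.2, -0.4, -1.3]
width: 0.0003
```

Run:
```python
from h import *
a,ia=grab('scene','s9.png'); b,ib=grab('wrist','w9.png'); t,it=grab('top','t9.png'); s=sense(); print(s['t'],s['tcp_pos'],s['ft_force'],s['width'])
h=cv2.cvtColor(b,cv2.COLOR_BGR2HSV); m=cv2.inRange(h,(45,120,60),(70,255,255))
N,L,S,C=cv2.connectedComponentsWithStats(m)
for j in range(1,N):
    if S[j,4]>50: print(S[j],C[j].round(1),onz(ib,*C[j],.088).round(4))
r=lambda im,w,hh:cv2.resize(im,(w,hh),interpolation=2)
cv2.imwrite('pics/m9.png',np.vstack([np.hstack([r(a[110:280,220:420],400,300),r(b,400,300)]),np.hstack([r(t[130:310,130:430],400,300),r(t[170:250,215:315],400,300)])]))
```

```text
14.6 [ 0.49016577 -0.15134066  0.22925544] [ 0.6716637  -0.70582874  0.74503054] 6.464191623452088e-05
[ 294  171   45   44 1518] [316.3 192.4] [ 0.5171 -0.1526  0.088 ]
```

View pics/m9.png

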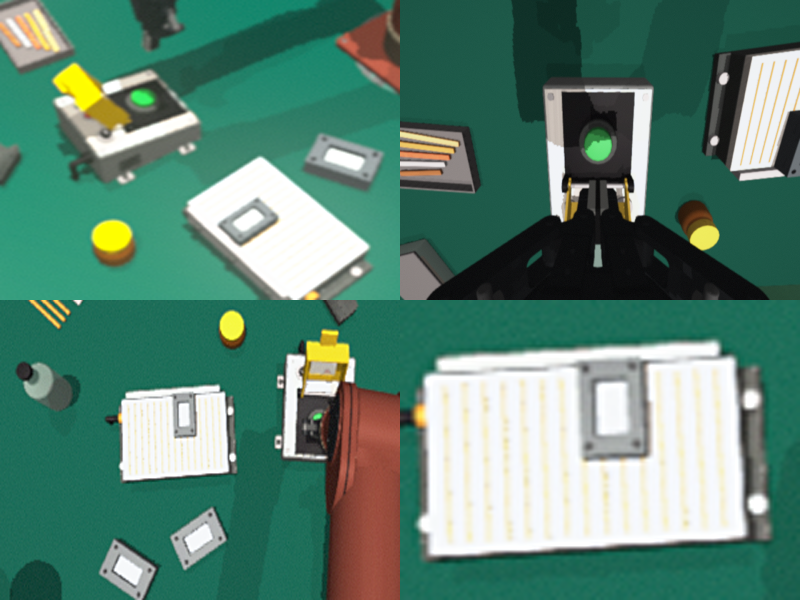

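Run:
```python
import cv2,numpy as np
A=cv2.imread('pics/s8.png').astype(int);B=cv2.imread('pics/s9.png').astype(int)
for im in(A,B):
    h=cv2.cvtColor(im.astype('uint8'),cv2.COLOR_BGR2HSV); m=cv2.inRange(h,(45,120,60),(70,255,255)); m[:155]=0;m[175:]=0;m[:,:280]=0;m[:,305:]=0
    print(im[m>0].mean(0).round(),(m>0).sum())
D=np.abs(A-B).max(2)
for y,x in zip(*np.where(D[110:300,200:480]>60)):
    pass
m=(D>50).astype('uint8');N,L,S,C=cv2.connectedComponentsWithStats(m)
for j in range(1,N):
    if S[j,4]>4: print(S[j],A[L==j].mean(0).round(),B[L==j].mean(0).round())
```

```text
[ 71. 158.  54.] 100
[ 85. 198.  58.] 101
[ 252    0  106  139 5763] [73. 88. 61.] [ 84.  99. 106.]
[440  24  35   9 120] [41. 42. 51.] [ 47.  59. 116.]
[289  44   3   4   7] [39. 47. 78.] [ 69.  81. 138.]
[427  78   2   4   6] [ 50.  60. 105.] [ 68.  85. 160.]
[431  80   2   6  10] [40. 50. 87.] [ 61.  77. 147.]
[434  86   4   4  10] [36. 44. 76.] [ 53.  68. 131.]
[350 104  55  23 196] [108. 134.  22.] [65. 80. 20.]
[288 117   2   7  10] [ 95. 103.  99.] [61. 71. 43.]
[389 129  10  11  60] [ 58.  71. 117.] [ 82. 102. 183.]
[376 132  12   6  23] [67. 81. 24.] [108. 134.  27.]
[270 155  11  10  51] [142. 170. 177.] [212. 228. 225.]
[293 161   5   5  12] [ 87. 197.  64.] [ 60. 119.  52.]
[286 162  10   8  52] [ 68. 151.  52.] [ 99. 237.  60.]
```

Run:
```python
import cv2,numpy as np
for f in('s8','s9','w8','w9'):
    im=cv2.imread(f'pics/{f}.png'); h=cv2.cvtColor(im,cv2.COLOR_BGR2HSV); m=cv2.inRange(h,(45,120,60),(70,255,255))
    if f[0]=='s': m[:155]=0;m[175:]=0;m[:,:280]=0;m[:,305:]=0
    else: m[:165]=0;m[220:]=0;m[:,:290]=0;m[:,345:]=0
    p=im[m>0]; print(f,np.percentile(p,[10,50,90],axis=0).astype(int).tolist())
```

```text
s8 [[61, 126, 49], [69, 154, 52], [84, 198, 62]]
s9 [[62, 119, 51], [88, 218, 58], [105, 246, 64]]
w8 [[52, 104, 41], [69, 137, 54], [120, 214, 99]]
w9 [[48, 99, 37], [109, 208, 90], [131, 230, 108]]
```

>>> step_arm(plan="0 0 0 0 50 0 0;0 0 0 0 95 0 0;0 0 0 0 112 0 0;0 0 0 0 118 0 0;0 0 0 0 118 0 0;0 0 0 0 118 0 0;0 0 0 0 118 0 0")

```text
t: 15.48
tcp_pos: [0.5117, -0.1528, 0.1153]
ee_rot: [0.559, 0.524, -0.439, -0.469]
ft_force: [0.3, 0.4, 0.4]
width: -0.0003
```

>>> step_arm(plan="0 0 0 0 2 0 0;0 0 0 0 2 0 0;0 0 0 0 2 0 0")

```text
t: 15.85
tcp_pos: [0.5121, -0.1528, 0.1129]
ee_rot: [0.559, 0.524, -0.439, -0.469]
ft_force: [0.9, 0.3, 2.5]
width: 0.0
```

>>> step_arm(plan="0 0 0 0 2 0 0;0 0 0 0 2 0 0;0 0 0 0 2 0 0")

```text
t: 16.23
tcp_pos: [0.5123, -0.1528, 0.1108]
ee_rot: [0.559, 0.524, -0.439, -0.469]
ft_force: [2.0, 1.3, 3.9]
width: 0.0003
```

>>> step_arm(plan="0 0 0 0 2 0 0;0 0 0 0 2 0 0;0 0 0 0 2 0 0")

```text
t: 16.6
tcp_pos: [0.5126, -0.1529, 0.1088]
ee_rot: [0.559, 0.524, -0.439, -0.469]
ft_force: [2.5, 0.8, 5.1]
width: -0.0001
```

>>> step_arm(plan="0 0 0 0 -6 0 0;0 0 0 0 -30 0 0;0 0 0 0 -80 10 0;0 0 0 0 -130 40 0;0 0 0 0 -130 60 0;0 0 0 0 -130 60 0;0 0 0 0 -130 60 0;0 0 0 0 -130 60 0")

```text
t: 17.6
tcp_pos: [0.431, -0.1476, 0.2256]
ee_rot: [0.559, 0.523, -0.44, -0.47]
ft_force: [0.2, -0.2, -0.3]
width: -0.0
```

Run:
```python
from h import *
from bench import hand_in
a,_=grab('scene','s10.png'); b=cv2.imread('pics/s9.png')
D=np.abs(a.astype(int)-b).max(2)
for n,(y0,y1,x0,x1) in dict(guard=(140,185,245,290),insert=(205,245,340,380)).items(): print(n,(D[y0:y1,x0:x1]>60).sum())
s=sense(); print(s['t'],s['tcp_pos'],s['ft_force'],np.abs(s['joint_vel']).max()); print(hand_in())
```

```text
guard 35
insert 0
17.65 [ 0.43105271 -0.14760683  0.22567948] [-0.34302989  0.55370793  0.17444247] 0.0038529824382113192
the job is handed in; nothing more can be done
None
```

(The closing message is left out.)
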